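Clip the saw's blade key onto the tall eye

ROBOT

A 6-joint arm with a two-finger parallel gripper is mounted at the origin on a cart in front of the work surface, level with it; the furniture and walls round the work are solid. World frame = base frame: x ahead of the robot, y to its left, z up, the work surface at z = 0. Lengths are in m, angles in rad, forces in N, time in s.
With the tool pointing down it reaches from about 0.425 to 1.125 m from the base axis. Payload 14.9 kg.
Tool frame: the origin (TCP) lies on the centre line of the jaws, within the pads' length; the fingertips stand 8 mm ahead of it and the grasp point (between the pads) lies 11 mm behind it; z points along the fingers, y is the line along which they close (so a half turn about z gives the same grasp; the last joint's range is limited). The gripper opens to 91 mm and grips with 3 to 60 N. Pads are 32 mm wide; open, the fingers measure 118 mm over their backs; the gripper's body (76 mm by 178 mm) begins 60 mm behind the grasp point.
Start: joints at [-1.204, 0.379, 1.734, -0, 1.028, -0.033], TCP at [0.272, -0.645, 0.222] pointing down, gripper open.
Joint ranges: [-2.77, 2.77], [-0.74, 2.19], [0, 2.66], [-1.06, 4.2], [0.31, 2.87], [-3.08, 3.08]. Speed limits (rad/s): [1.89, 1.89, 2.39, 3.14, 3.14, 3.14].

INTERFACE

Orientations are given as a 3x3 rotation matrix whose columns are the frame's x, y, z axes.
In Python, from workcell import observe, viewer, job gives the robot as it stands.
- The arm moves only by the tool step_arm, never from a script. Its argument "increments" is a list of rows, each a list of 3 entries, a list of its own where there are three numbers: the shift along the tool's x, y, z in cm, then the turn, a rotation vector about the tool's x, y, z in degrees, then the gripper's target within -1 to 1 (fully open at 1, half-way at 0, shut at -1). A call has exactly 10 rows; each row shifts and turns the commanded pose from where the row before left it, along the tool's axes as they then stand; what a row does not reach is not made up. A row lasts 1/8 s, in which the tool goes at most 62.5 mm and 10.7 degrees, less where a joint would pass 70% of its speed; a pose out of reach is approached as far as the arm can. A call with a gripper value outside its range is refused whole. The fingers move at their own pace and stop on an object; "squeeze" is the grip in N (left out, the last holds). Time passes only in rows, so rows that do not move let the fingers close, or fill a call up. It gives the time, the measured TCP pose, the force, the opening and the grip force at its end, in the units of the state.
- observe(): the state, without advancing time (a new reading comes with each control period).
- viewer.get_image(name): name is "scene" or "top" or "wrist"; returns the picture (400x640x3 uint8, red, green, blue); there is no depth.
- viewer.camera_params(name): a dict with "fx", "fy", "cx", "cy" (pixels), "D" ([k1, k2, p1, p2, k3] as OpenCV has them; the pictures are not rectified), "cam_to_world" (4x4, takes a point from camera to world coordinates). Camera axes: x right, y up, looking along -z (the intrinsics and any distortion apply to the point x, -y, -z); pixel columns grow to the right and rows downward; lengths in m; the calibration is good to about 2 mm. A picture is of the moment at which its call begins: read the wrist's pose just before it. camera_params takes no time and is no camera call; for the wrist camera it gives the pose at the moment of the call.
- job.finish_job(): hands the job in; it is judged then, once.
The state is a dict: "t": time; "joints": joint angles; "joint_vel": joint speeds; "effort": joint torques, N m; "tcp_pos": TCP position; "tool_rot": TCP orientation; "force": force on the tool from outside, world axes, zero at the start; "torque": the same for the moment, N m; "gripper_width": opening from 0.0 (shut) to 1.0 (fully open); "finger_force": force on a finger pad.
Only numpy, scipy, OpenCV 4.12 (cv2) and the standard library are available. Lean on these libraries where they do the work, as an engineer would, in place of code of your own. Each camera call takes 0.05 s, during which the arm holds its last target. There are 200 camera calls.

TASK

Take the saw's blade key, a black grip with a steel snap hook under it, out of the pine block and clip its hook onto the tall staple eye on the bench, not the low one: press the sprung gate against the eye's top bar until the bar is inside the hook and the gate has snapped shut behind it. Then let go and leave it hanging there.

Things in the scene. Friction and masses are not known exactly. Their poses are not given: they have to be found in the camera images.
- snap_key: Loose blade key, 0.175 kg, held upright in the slot of a pine block (50x112 mm, 40 high, slot floor at 6). Origin: bottom of its hook; x across, y along, z up. Hook: 10 mm round steel loop in the y-z plane, clear inside y -31..25, z 10..61 mm; mouth in its bottom from the nose's end y -19 to the gate's hinge y 27. Slot 12.5 mm wide, 34 deep: it may lean 3 degrees.
- snap_key_grip (a point): Middle of the key's black plastic grip, which sits on top of the hook, 87 mm above the hook's bottom; same axes. 14 mm thick in x (grasp across it), y -28..28, z -20..20 mm from this point. Below it is the hook, so keep fingertips above z = -16. A 6 mm hex blade sticks out of its -y end, 45 mm; the hook's nose lies below that end, the gate's hinge below the other.
- snap_key_gate (a joint): Gate angle: 0 shut, grows inward (up) to 1.35. 8 mm bar, 48 long, hinged at hook y 27, z 5 mm, reaching to the nose. Sprung: 2 to 8 N opens it. Lower the hook straight onto the eye's bar with the bar at hook y -13..4 mm (best -5): the bar passes the gate's end, which snaps shut under it, when the bar's axis is at hook z 35 to 45 mm; at z 56 it meets the top of the loop.
- tall_eye_bar (a point): Middle of the tall eye's top bar, on its axis, 100 mm up. Fixed upside-down U of 10 mm round steel, bar along x, legs at x -30 and 30 mm (50 clear), on a plate 88x44x6 mm; z up. The hook's x must lie along the bar, either way round; they start 40 to 140 degrees apart. The low eye, alike but 41 mm high, stands 8 to 20 cm away on either side: leave it empty. Jars 200 mm high stand behind.

How it is judged:
By the outcome, as a careful person would: the job done as asked, in the order asked, and still so for the second after the job is handed in, with the robot touching nothing.
It also fails if it takes over 45 s, if anything falls off the work surface, if the arm or the gripper's body presses on something with over 40 N, if the wrist force passes 120 N, or if a joint passes its speed limit or range.

## Working session

There is one attempt and no reset: what is moved stays moved. The work goes in short steps, Python scripts to look and compute and a tool call to move; the robot and the scene stay as the last step left them, time stands still between calls to the robot, and variables do not carry over. Pictures are saved under pics/ and viewed, at most 10 in all, crops included, and the job is handed in when it is done.

Besides the shell and the picture viewer there is one more tool, called after ">>>" as a command line: name --argument value ..., lists and objects as JSON in quotes. step_arm: Moves the arm, as the interface text tells. Its arguments: {"type":"object","properties":{"increments":{"type":"array","items":{"type":"array"}},"squeeze":{"type":"number"}},"required":["increments"]}

```bash
mkdir -p pics; ls; python3 - <<'E'
from workcell import observe, viewer
import cv2,numpy as np
s=observe();print(s['t'],s['tcp_pos'],s['tool_rot'],s['gripper_width'])
for n in("scene","top"):
    im=viewer.get_image(n);cv2.imwrite(f'pics/{n}0.png',im[...,::-1])
    p=viewer.camera_params(n);print(n,p['fx'],p['fy'],p['cx'],p['cy'],p['D'],np.round(p['cam_to_world'],3).tolist())
E
```

```text
pics
0.0 [ 0.27232991 -0.64443723  0.22128443] [[ 9.21144102e-01  3.89221552e-01 -3.55927439e-04]
 [ 3.89221709e-01 -9.21143552e-01  1.00898979e-03]
 [ 6.48603057e-05 -1.06795968e-03 -9.99999428e-01]] 1.002406986611341
scene 389.2927968300866 389.2927968300866 319.6476148209328 202.57492631083875 [-0.02956599  0.          0.          0.          0.        ] [[-0.524, 0.445, -0.727, -0.12], [-0.852, -0.253, 0.459, 0.502], [0.021, 0.859, 0.511, 0.508], [0.0, 0.0, 0.0, 1.0]]
top 406.3342922350663 406.3342922350663 320.88754034408385 201.4645876657645 [-0.01879109  0.          0.          0.          0.        ] [[-0.009, 0.997, -0.076, 0.44], [-0.999, -0.012, -0.039, 0.109], [-0.04, 0.076, 0.996, 0.957], [0.0, 0.0, 0.0, 1.0]]
```

View pics/scene0.png

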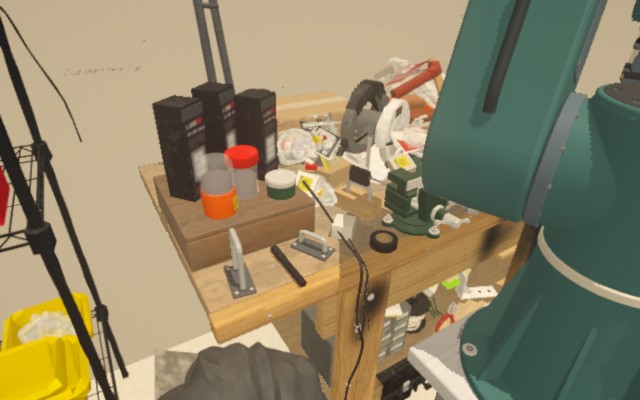

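View pics/top0.png

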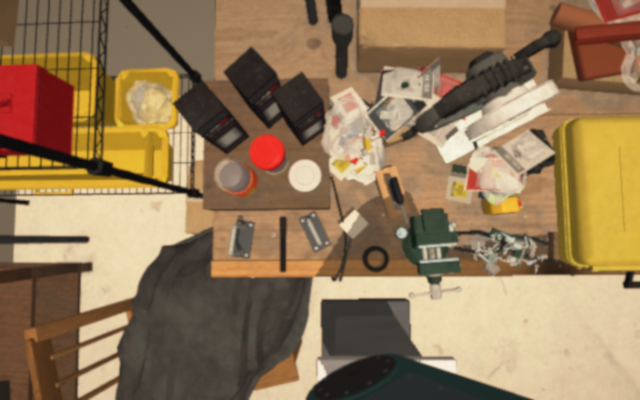

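The tall eye is at scene (237,262) and top (241,238), and the low eye at top (314,231). The key in its pine block is at top (392,188) and scene (360,185). I'll enlarge both areas.

```bash
cat > h.py <<'E'
import numpy as np,cv2
from workcell import observe, viewer
def ray(n,u,v,p=None):
    p=p or viewer.camera_params(n)
    K=np.array([[p['fx'],0,p['cx']],[0,p['fy'],p['cy']],[0,0,1]])
    x,y=cv2.undistortPoints(np.array([[[u,v]]],float),K,np.array(p['D']))[0,0]
    T=np.array(p['cam_to_world']);d=T[:3,:3]@[x,-y,-1]
    return T[:3,3],d/np.linalg.norm(d)
def atz(n,u,v,z,p=None):
    o,d=ray(n,u,v,p);return o+d*(z-o[2])/d[2]
def proj(n,P,p=None):
    p=p or viewer.camera_params(n);T=np.linalg.inv(np.array(p['cam_to_world']))
    q=np.array(P)@T[:3,:3].T+T[:3,3];q=q*[1,-1,-1]
    K=np.array([[p['fx'],0,p['cx']],[0,p['fy'],p['cy']],[0,0,1]])
    return cv2.projectPoints(q.reshape(-1,1,3),np.zeros(3),np.zeros(3),K,np.array(p['D']))[0][:,0]
def tri(L):
    A=0;b=0
    for n,u,v,p in L:
        o,d=ray(n,u,v,p);M=np.eye(3)-np.outer(d,d);A=A+M;b=b+M@o
    return np.linalg.solve(A,b)
E
python3 - <<'E'
import cv2,numpy as np
s=cv2.imread('pics/scene0.png');t=cv2.imread('pics/top0.png')
def c(i,x,y):return cv2.resize(i[y:y+60,x:x+80],(400,300),interpolation=cv2.INTER_CUBIC)
cv2.imwrite('pics/c0.png',np.vstack([np.hstack([c(s,200,220),c(s,320,150)]),np.hstack([c(t,205,205),c(t,355,160)])]))
E
```

```text
(no output)
```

View pics/c0.png

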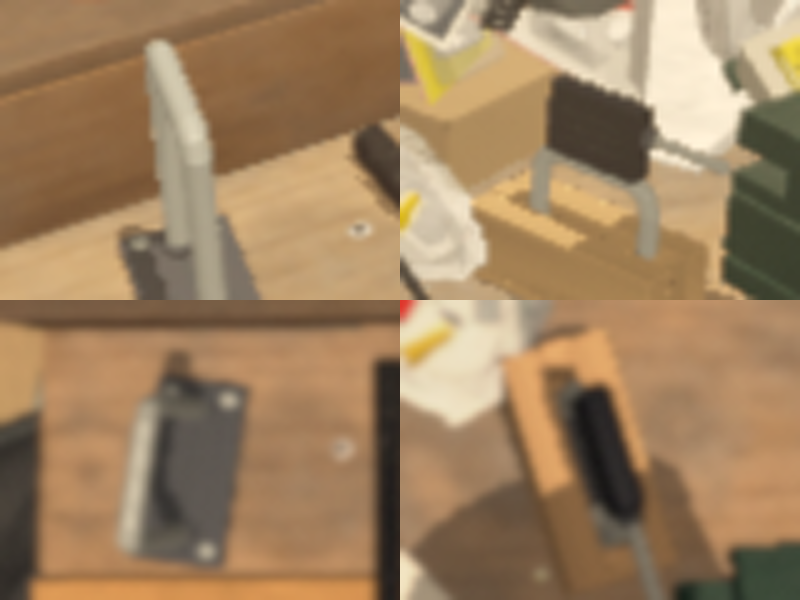

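```bash
python3 - <<'E'
from h import *
np.set_printoptions(precision=4,suppress=True)
S=viewer.camera_params('scene');T=viewer.camera_params('top')
a=tri([('scene',232,230,S),('top',235,226,T)]);b=tri([('scene',239.4,250.4,S),('top',231.2,254,T)])
print(a,b,np.linalg.norm(a-b),(a+b)/2)
print('eye z.1',atz('top',233.1,240,.1,T),atz('scene',235.7,240,.1,S))
g=tri([('scene',360,175.6,S),('top',396.9,190.7,T)]);print('grip',g)
for z in(.093,.113): print(atz('top',393.4,178,z,T),atz('top',400.4,203.4,z,T))
e1=atz('top',393.4,178,.11,T);e2=atz('top',400.4,203.4,.11,T);d=e1-e2
print('ydir angle',np.degrees(np.arctan2(d[1],d[0])),'bar ang',np.degrees(np.arctan2(*(a-b)[[1,0]])))
print(np.array(observe()['joints']))
p=viewer.camera_params('wrist');s=observe();R=np.array(s['tool_rot']);C=np.array(p['cam_to_world'])
print('wristcam in tool',R.T@(C[:3,3]-s['tcp_pos']),(R.T@C[:3,:3]),p['fx'])
E
```

```text
[0.4557 0.3258 0.1   ] [0.3966 0.3349 0.0965] 0.059940686354351444 [0.4261 0.3304 0.0982]
eye z.1 [0.4261 0.3298 0.1   ] [0.4234 0.3312 0.1   ]
grip [ 0.5275 -0.0185  0.094 ]
[ 0.5546 -0.0122  0.093 ] [ 0.5002 -0.0258  0.093 ]
[ 0.552  -0.0094  0.113 ] [ 0.4988 -0.0226  0.113 ]
ydir angle 13.950332848732167 bar ang -8.690608554412407
[-1.2043  0.3794  1.7347 -0.      1.0285 -0.0333]
wristcam in tool [ 0.0807  0.0019 -0.1628] [[ 0.0004  0.958   0.2868]
 [ 1.     -0.0004 -0.0002]
 [-0.0001  0.2868 -0.958 ]] 284.5175684806682
```

>>> step_arm --increments '[[[0,0,-4],[0,0,0],-0.2],[[0,0,-4],[0,0,0],-0.2],[[0,0,-4],[0,0,0],-0.2],[[4,-4,0],[0,0,0],-0.2],[[4,-4,0],[0,0,0],-0.2],[[4,-4,0],[0,0,0],-0.2],[[4,-4,0],[0,0,0],-0.2],[[4,-4,0],[0,0,0],-0.2],[[4,-4,0],[0,0,0],-0.2],[[4,-4,0],[0,0,0],-0.2]]' --squeeze 40

```text
t: 1.35
tcp_pos: [0.4216, -0.2761, 0.3418]
tool_rot: [[0.921, 0.389, -0.0], [0.389, -0.921, 0.0], [0.0, -0.0, -1.0]]
force: [0.1, 0.5, -0.2]
gripper_width: 0.399
finger_force: 0.0
```

>>> step_arm --increments '[[[4,-4,0],[0,0,0],-0.2],[[4,-4,0],[0,0,0],-0.2],[[4,-4,0],[0,0,0],-0.2],[[4,-4,0],[0,0,0],-0.2],[[4,-4,0],[0,0,0],-0.2],[[0,0,0],[0,0,4.5],-0.2],[[0,0,4],[0,0,4.5],-0.2],[[0,0,4],[0,0,0],-0.2],[[0,0,1],[0,0,0],-0.2],[[0,0,0],[0,0,0],-0.2]]'

```text
t: 2.6
tcp_pos: [0.5279, -0.0159, 0.2522]
tool_rot: [[0.971, 0.24, -0.001], [0.24, -0.971, 0.0], [-0.001, -0.0, -1.0]]
force: [0.7, -0.8, -0.1]
gripper_width: 0.403
finger_force: 0.0
```

```bash
python3 - <<'E'
from h import *
np.set_printoptions(precision=4,suppress=True)
s=observe();p=viewer.camera_params('wrist')
im=viewer.get_image('wrist');cv2.imwrite('pics/w1.png',im[...,::-1])
import pickle;pickle.dump((s,p),open('w1.pkl','wb'))
print(s['t'],s['tcp_pos'],s['tool_rot'],s['force'],s['gripper_width'])
E
```

```text
2.6 [ 0.5279 -0.0159  0.2522] [[ 0.9707  0.2404 -0.0005]
 [ 0.2404 -0.9707  0.0001]
 [-0.0005 -0.0002 -1.    ]] [ 0.6988 -0.818  -0.075 ] 0.40329050237997965
```

View pics/w1.png

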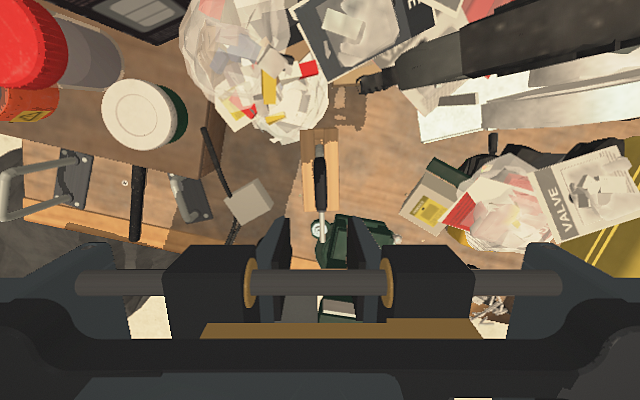

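The wrist view shows the grip from (319.5,145) at its far end to (321.5,211) at its near end. The vise is close by on the near right, with its corner at (335,215).

```bash
python3 - <<'E'
from h import *
import pickle
np.set_printoptions(precision=4,suppress=True)
s,p=pickle.load(open('w1.pkl','rb'))
a=atz('wrist',319.5,146,.113,p);b=atz('wrist',321.5,211,.113,p)
print(a,b,(a+b)/2,np.linalg.norm(a-b),np.degrees(np.arctan2(*(a-b)[[1,0]])))
S=viewer.camera_params('scene');T=viewer.camera_params('top')
print(proj('wrist',[s['tcp_pos']],p))
for z in(.06,.09,.12):print('vise corner',z,atz('wrist',335,215,z,p))
# slot/block ends
a=atz('wrist',320,129,.04,p);b=atz('wrist',320,211,.04,p);print('block',a,b)
im=cv2.imread('pics/w1.png')[100:260,260:420]
t=cv2.imread('pics/scene0.png')[150:250,340:440]
cv2.imwrite('pics/c1.png',np.hstack([cv2.resize(im,(400,400),interpolation=2),cv2.resize(t,(400,400),interpolation=2)]))
E
```

```text
[ 0.5731 -0.0083  0.113 ] [ 0.5032 -0.0281  0.113 ] [ 0.5382 -0.0182  0.113 ] 0.07257096299057593 15.793608071722375
[[314.8553 245.3174]]
vise corner 0.06 [ 0.4839 -0.0521  0.06  ]
vise corner 0.09 [ 0.4943 -0.0475  0.09  ]
vise corner 0.12 [ 0.5047 -0.043   0.12  ]
block [ 0.586  -0.0061  0.04  ] [ 0.4776 -0.0332  0.04  ]
```

View pics/c1.png

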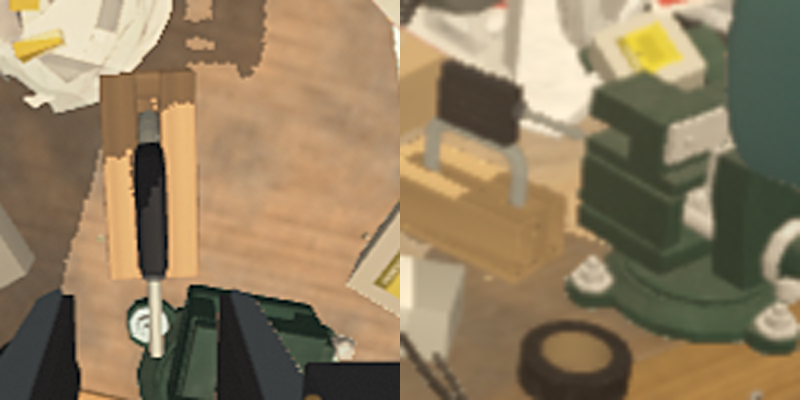

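```bash
python3 - <<'E'
from h import *
import pickle
np.set_printoptions(precision=4,suppress=True)
s,p=pickle.load(open('w1.pkl','rb'));S=viewer.camera_params('scene')
v=tri([('wrist',336.8,214.8,p),('scene',388.7,173,S)]);print('vise',v,proj('wrist',[v],p),proj('scene',[v],S))
a=atz('wrist',320,157.5,.112,p);b=atz('wrist',320.7,211,.108,p)
g=(a+b)/2
print(a,b,g,np.linalg.norm(a-b),np.degrees(np.arctan2(*(a-b)[[1,0]])))
R=np.array(s['tool_rot']);print(R.T@(g-s['tcp_pos'])*100, 'vise in tool',R.T@(v-g)*100)
print(proj('scene',[g-[0,0,.02]],S))
E
```

```text
vise [ 0.4916 -0.058   0.1035] [[343.6902 223.1531]] [[383.336  174.2952]]
[ 0.5613 -0.0118  0.112 ] [ 0.5013 -0.0277  0.108 ] [ 0.5313 -0.0197  0.11  ] 0.0621663406237916 14.808724037360529
[ 0.2464  0.4592 14.2208] vise in tool [-4.7761  2.7622  0.6507]
[[359.5533 176.3556]]
```

>>> step_arm --increments '[[[0.2,0.4,0],[0,0,0],-0.2],[[0,0,4],[0,0,0],-0.2],[[0,0,4],[0,0,0],-0.2],[[0,0,4],[0,0,0],-0.2],[[0,0,3],[0,0,0],-0.2],[[0,0,1.3],[0,0,0],-0.2],[[0,0,0],[0,0,0],-0.2],[[0,0,0],[0,0,0],-1],[[0,0,0],[0,0,0],-1],[[0,0,0],[0,0,0],-1]]' --squeeze 50

```text
t: 3.9
tcp_pos: [0.5311, -0.0187, 0.0898]
tool_rot: [[0.971, 0.24, 0.001], [0.24, -0.971, 0.001], [0.001, -0.001, -1.0]]
force: [-0.8, 10.5, 7.1]
gripper_width: 0.152
finger_force: 49.8
```

>>> step_arm --increments '[[[0,0,0],[0,0,0],-1],[[0,0,0],[0,0,0],-1],[[0,0,0],[0,0,0],-1],[[0,0,-1],[0,0,0],-1],[[0,0,-2],[0,0,0],-1],[[0,0,-3],[0,0,0],-1],[[0,0,-4],[0,0,0],-1],[[0,0,-4],[0,0,0],-1],[[0,0,-4],[0,0,0],-1],[[0,0,0],[0,0,0],-1]]'

```text
t: 5.15
tcp_pos: [0.5321, -0.0193, 0.2722]
tool_rot: [[0.971, 0.24, 0.005], [0.24, -0.971, -0.0], [0.005, 0.002, -1.0]]
force: [-0.3, -0.2, -2.2]
gripper_width: 0.151
finger_force: 49.9
```

>>> step_arm --increments '[[[0,0,-3],[0,0,0],-1],[[0,0,-3],[0,0,0],-1],[[-0.2,-4.6,0],[0,0,0],-1],[[-0.2,-4.6,0],[0,0,0],-1],[[-0.2,-4.6,0],[0,0,0],-1],[[-0.2,-4.6,0],[0,0,0],-1],[[-0.2,-4.6,0],[0,0,0],-1],[[-0.2,-4.6,0],[0,0,0],-1],[[-0.2,-4.6,0],[0,0,0],-1],[[-0.2,-4.6,0],[0,0,0],-1]]'

```text
t: 6.4
tcp_pos: [0.4257, 0.3353, 0.3278]
tool_rot: [[0.971, 0.24, -0.001], [0.24, -0.971, -0.001], [-0.001, 0.0, -1.0]]
force: [0.1, -0.4, -2.2]
gripper_width: 0.152
finger_force: 50.0
```

>>> step_arm --increments '[[[0,0,0],[0,0,-9.6],-1],[[0,0,0],[0,0,-9.6],-1],[[0,0,0],[0,0,-9.6],-1],[[0,0,0],[0,0,-9.6],-1],[[0,0,0],[0,0,-9.6],-1],[[0,0,0],[0,0,-9.6],-1],[[0,0,0],[0,0,-9.6],-1],[[0,0,3],[0,0,0],-1],[[0,0,3],[0,0,0],-1],[[0,0,0],[0,0,0],-1]]'

```text
t: 7.65
tcp_pos: [0.4253, 0.3331, 0.2662]
tool_rot: [[0.155, 0.988, -0.004], [0.988, -0.155, -0.003], [-0.004, -0.004, -1.0]]
force: [-0.3, 1.0, -1.2]
gripper_width: 0.154
finger_force: 50.0
```

```bash
python3 - <<'E'
from h import *
import pickle
np.set_printoptions(precision=4,suppress=True)
s=observe();p=viewer.camera_params('wrist')
w=viewer.get_image('wrist')[...,::-1];S=viewer.get_image('scene')[...,::-1];T=viewer.get_image('top')[...,::-1]
for n,i in zip(('w2','s2','t2'),(w,S,T)):cv2.imwrite(f'pics/{n}.png',i)
pickle.dump((s,p),open('w2.pkl','wb'))
print(s['t'],s['tcp_pos'],s['tool_rot'],s['force'])
x=cv2.resize(S[170:310,180:320],(500,500),interpolation=2)
y=cv2.resize(w[120:400,200:400],(300,420),interpolation=2)
o=np.zeros((500,800,3),np.uint8);o[:,:500]=x;o[:420,500:]=y
cv2.imwrite('pics/c2.png',o)
print(proj('scene',[s['tcp_pos']]),proj('wrist',[s['tcp_pos']],p))
E
```

```text
7.65 [0.4253 0.3331 0.2662] [[ 0.1546  0.988  -0.0041]
 [ 0.988  -0.1546 -0.003 ]
 [-0.0036 -0.0036 -1.    ]] [-0.3448  0.9961 -1.1565]
[[224.4334 152.061 ]] [[317.1775 242.9013]]
```

View pics/c2.png

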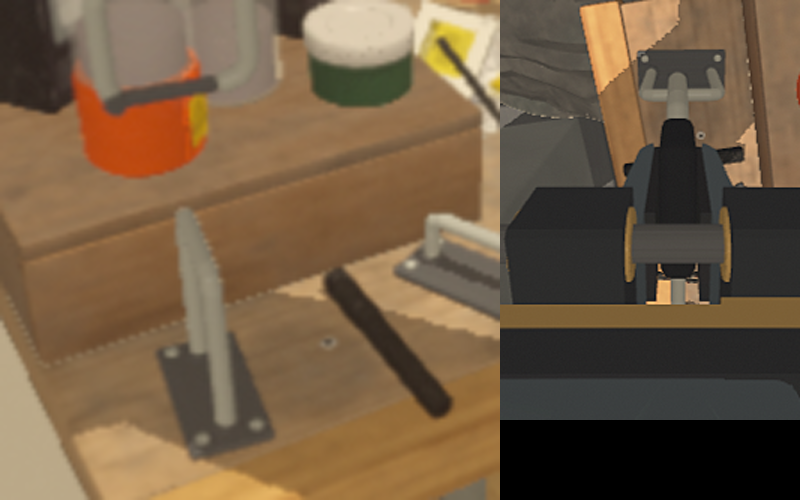

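```bash
python3 - <<'E'
import cv2
import numpy as np
w=cv2.imread('pics/w2.png');S=cv2.imread('pics/s2.png')
a=cv2.resize(w[150:225,270:370],(800,600),interpolation=2)[:, 50:750]
cv2.imwrite('pics/c3.png',a)
E
```

```text
(no output)
```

View pics/c3.png

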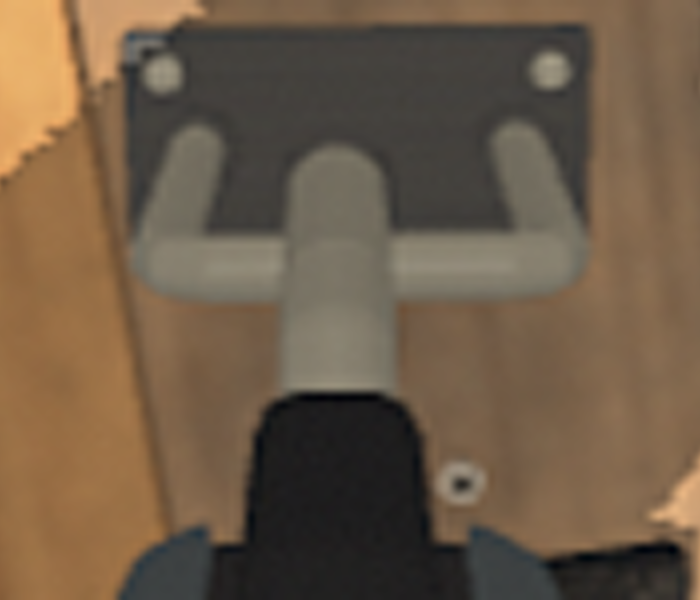

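Crop c3 shows the eye's bar axis from (295,183.2) to (347.5,183.1) in wrist pixels. The hook is centred at column 318.1, and the grip's hinge-end lower edge is at row 199.6.

```bash
python3 - <<'E'
from h import *
import pickle
np.set_printoptions(precision=4,suppress=True)
s,p=pickle.load(open('w2.pkl','rb'));R=np.array(s['tool_rot']);t=np.array(s['tcp_pos'])
L=lambda P:R.T@(P-t)*1000
a=atz('wrist',295,183.2,.1,p);b=atz('wrist',347.5,183.1,.1,p);print('bar',a,b,(a+b)/2,np.linalg.norm(a-b),'ang',np.degrees(np.arctan2(*(b-a)[[1,0]])));print('tool mm',L((a+b)/2))
z=t[2]+.0032
print('far low edge (y=28)',L(atz('wrist',318.5,199.6,z-.02,p)),'near top edge (y=-28)',L(atz('wrist',318.7,304.7,z+.02,p)))
for y,h in((35,67),(30,50),(35,20),(35,0),(30,0),(27,0)):  # predicted if origin at tcp
    P=t+R@np.array([y,0,83.8-h])/1000;print(y,h,proj('wrist',[P],p))
S=viewer.camera_params('scene')
T=viewer.camera_params('top');print('jar',tri([('scene',216,180,S),('top',232,176,T)]),'near edge',atz('top',237,197,.1,T),atz('top',237,197,.2,T))
# scene: gate ends hinge(115,102) nose end (215,83) in c2 ->px
for u,v,y,h in((115,102,27,5),(215,83,-19,5)):
    px=180+u*.28,170+v*.28;P=t+R@np.array([y,0,83.8-h])/1000;print(px,proj('scene',[P],S))
E
```

```text
bar [0.3974 0.3339 0.1   ] [0.4592 0.3244 0.1   ] [0.4283 0.3292 0.1   ] 0.06250638436666475 ang -8.691084847998653
tool mm [ -2.8396   4.1703 166.2358]
far low edge (y=28) [23.2695  0.8193 16.714 ] near top edge (y=-28) [-27.903    0.9579 -23.1039]
35 67 [[317.2533 182.3153]]
30 50 [[317.3453 183.4237]]
35 20 [[317.4699 168.3764]]
35 0 [[317.5384 163.9736]]
30 0 [[317.5392 169.6028]]
27 0 [[317.5397 172.9492]]
jar [0.5544 0.3172 0.1558] near edge [0.5176 0.322  0.1   ] [0.5086 0.2971 0.2   ]
(212.2, 198.56) [[212.9302 199.5678]]
(240.2, 193.24) [[241.0549 194.5286]]
```

>>> step_arm --increments '[[[0.35,0.4,0],[0,0,0],-1],[[0,0,2],[0,0,0],-1],[[0,0,2],[0,0,0],-1],[[0,0,2],[0,0,0],-1],[[0,0,1],[0,0,0],-1],[[0,0,0.5],[0,0,0],-1],[[0,0,0.5],[0,0,0],-1],[[0,0,0.5],[0,0,0],-1],[[0,0,0],[0,0,0],-1],[[0,0,0],[0,0,0],-1]]'

```text
t: 9.05
tcp_pos: [0.4313, 0.3371, 0.1843]
tool_rot: [[0.155, 0.988, 0.0], [0.988, -0.155, 0.0], [0.0, 0.0, -1.0]]
force: [-0.5, 1.0, 0.5]
gripper_width: 0.151
finger_force: 50.0
```

```bash
python3 - <<'E'
from h import *
S=viewer.get_image('scene')[...,::-1];w=viewer.get_image('wrist')[...,::-1]
s=observe();print(s['t'],s['tcp_pos'],s['force'])
cv2.imwrite('pics/c4.png',np.hstack([cv2.resize(S[190:270,190:270],(400,400),interpolation=2),cv2.resize(w[150:230,280:360],(400,400),interpolation=2)]))
E
```

```text
9.15 [0.43134617 0.33712045 0.18425164] [-0.19572452  0.28136722  1.20338877]
```

View pics/c4.png

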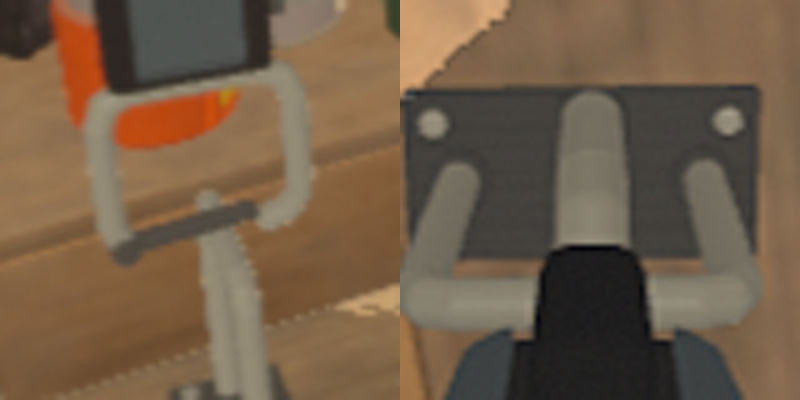

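The picture shows the bar under the gate, nearer its free end (hook y about -6). I'll press down now.

>>> step_arm --increments '[[[0,0,0.5],[0,0,0],-1],[[0,0,0.5],[0,0,0],-1],[[0,0,0.5],[0,0,0],-1],[[0,0,0.5],[0,0,0],-1],[[0,0,0],[0,0,0],-1],[[0,0,0],[0,0,0],-1],[[0,0,0],[0,0,0],-1],[[0,0,0],[0,0,0],-1],[[0,0,0],[0,0,0],-1],[[0,0,0],[0,0,0],-1]]'

```text
t: 10.4
tcp_pos: [0.4313, 0.337, 0.164]
tool_rot: [[0.155, 0.988, 0.0], [0.988, -0.155, 0.0], [0.0, 0.0, -1.0]]
force: [1.2, 4.8, -0.2]
gripper_width: 0.155
finger_force: 50.0
```

>>> step_arm --increments '[[[0,0,0.5],[0,0,0],-1],[[0,0,0.5],[0,0,0],-1],[[0,0,0.5],[0,0,0],-1],[[0,0,0.5],[0,0,0],-1],[[0,0,0.4],[0,0,0],-1],[[0,0,0.4],[0,0,0],-1],[[0,0,0.2],[0,0,0],-1],[[0,0,0],[0,0,0],-1],[[0,0,0],[0,0,0],-1],[[0,0,0],[0,0,0],-1]]'

```text
t: 11.65
tcp_pos: [0.4312, 0.337, 0.1341]
tool_rot: [[0.155, 0.988, 0.0], [0.988, -0.155, 0.0], [0.0, 0.0, -1.0]]
force: [-0.2, -0.2, -1.3]
gripper_width: 0.151
finger_force: 50.0
```

```bash
python3 - <<'E'
from h import *
S=viewer.get_image('scene')[...,::-1];w=viewer.get_image('wrist')[...,::-1]
s=observe();print(s['t'],s['tcp_pos'],s['force'],s['joints'])
cv2.imwrite('pics/c5.png',np.hstack([cv2.resize(S[200:280,190:270],(400,400),interpolation=2),cv2.resize(w[150:230,280:360],(400,400),interpolation=2)]))
E
```

```text
11.75 [0.431238   0.3370106  0.13405627] [-0.50398335  0.13279828 -2.28288313] [6.20763847e-01 2.69449942e-01 2.08150937e+00 1.91631183e-05
 7.90427292e-01 7.75976697e-01]
```

View pics/c5.png

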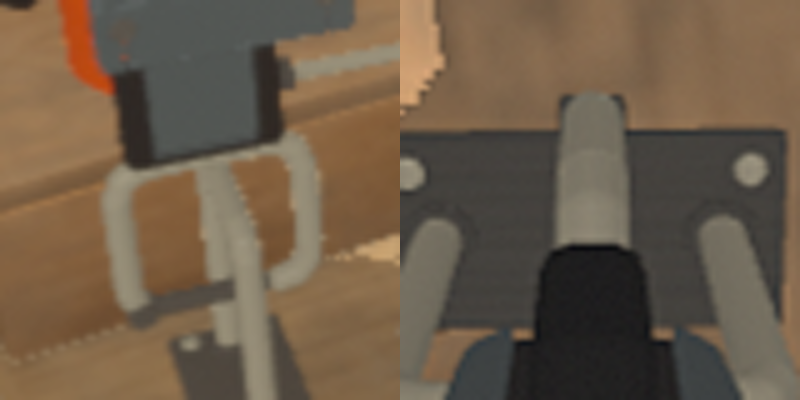

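The gate has shut and the bar is inside the loop. I'll seat the hook on the bar, release and retreat upward.

>>> step_arm --increments '[[[0,0,0.2],[0,0,0],-1],[[0,0,0.2],[0,0,0],-1],[[0,0,0.1],[0,0,0],-1],[[0,0,0],[0,0,0],-1],[[0,0,0],[0,0,0],-0.2],[[0,0,0],[0,0,0],-0.2],[[0,0,0],[0,0,0],-0.2],[[0,0,0],[0,0,0],-0.2],[[0,0,0],[0,0,0],-0.2],[[0,0,0],[0,0,0],-0.2]]'

```text
t: 13.0
tcp_pos: [0.4312, 0.337, 0.129]
tool_rot: [[0.155, 0.988, 0.0], [0.988, -0.155, 0.0], [0.0, 0.0, -1.0]]
force: [0.0, 0.0, -0.3]
gripper_width: 0.402
finger_force: 0.0
```

>>> step_arm --increments '[[[0,0,-1],[0,0,0],-0.2],[[0,0,-2],[0,0,0],-0.2],[[0,0,-3],[0,0,0],-0.2],[[0,0,-3],[0,0,0],-0.2],[[0,0,-3],[0,0,0],-0.2],[[0,0,-3],[0,0,0],-0.2],[[0,0,0],[0,0,0],-0.2],[[0,0,0],[0,0,0],-0.2],[[0,0,0],[0,0,0],-0.2],[[0,0,0],[0,0,0],-0.2]]'

```text
t: 14.25
tcp_pos: [0.4309, 0.3368, 0.2782]
tool_rot: [[0.155, 0.988, -0.001], [0.988, -0.155, -0.001], [-0.001, -0.001, -1.0]]
force: [-0.3, 0.5, -0.3]
gripper_width: 0.405
finger_force: 0.0
```

```bash
python3 - <<'E'
from h import *
S=viewer.get_image('scene')[...,::-1];w=viewer.get_image('wrist')[...,::-1]
s=observe();print(s['t'],s['tcp_pos'],s['force'])
cv2.imwrite('pics/c6.png',np.hstack([cv2.resize(S[200:300,180:280],(400,400),interpolation=2),cv2.resize(w[120:320,220:420],(400,400),interpolation=2)]))
E
```

```text
14.35 [0.43104924 0.33687833 0.27845103] [-0.40448173  0.13071848 -0.0030308 ]
```

View pics/c6.png

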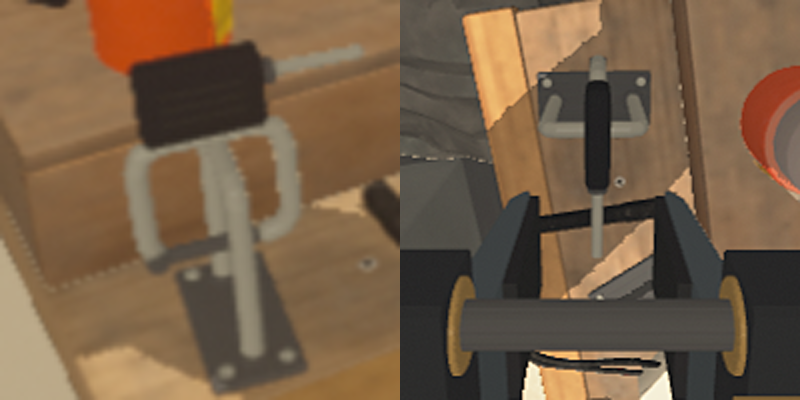

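The hook hangs on the tall eye with its gate shut, and the gripper is clear of it. I'll let it settle briefly, then hand in.

>>> step_arm --increments '[[[0,0,-1],[0,0,0],-0.2],[[0,0,0],[0,0,0],-0.2],[[0,0,0],[0,0,0],-0.2],[[0,0,0],[0,0,0],-0.2],[[0,0,0],[0,0,0],-0.2],[[0,0,0],[0,0,0],-0.2],[[0,0,0],[0,0,0],-0.2],[[0,0,0],[0,0,0],-0.2],[[0,0,0],[0,0,0],-0.2],[[0,0,0],[0,0,0],-0.2]]'

```text
t: 15.6
tcp_pos: [0.4312, 0.337, 0.2889]
tool_rot: [[0.155, 0.988, -0.0], [0.988, -0.155, -0.0], [-0.0, -0.0, -1.0]]
force: [-0.1, 0.3, 0.9]
gripper_width: 0.4
finger_force: 0.0
```

```bash
python3 -c "
from workcell import job
print(job.finish_job())"
```

```text
the job is handed in; nothing more can be done
None
```

The key is clipped onto the tall eye with its gate shut behind the bar and the gripper released and clear; I handed the job in at about 15.6 s, and no verdict came back.

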